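Push the dynamics cart up the track to its start line and hold it

ROBOT

A 6-joint arm with a two-finger parallel gripper is mounted at the origin on the work surface. World frame = base frame: x ahead of the robot, y to its left, z up, the work surface at z = 0. Lengths are in m, angles in degrees, forces in N, time in s.
With the tool pointing down it reaches from about 0.3 to 0.75 m from the base axis. Payload 8.5 kg.
Tool frame: the origin (TCP) lies between the finger pads; the fingertips stand env.finger_overhang ahead of it and the grasp point (between the pads) lies 2 mm behind it (env.finger_overhang is the distance from the TCP to the fingertips, in m); z points along the fingers, y is the line along which they close (so a half turn about z gives the same grasp; the last joint's range is limited). The gripper opens to 85 mm and grips with 20 to 120 N. Pads are 22 mm wide; open, the fingers measure 114 mm over their backs; the gripper's body (76 mm by 85 mm) begins 54 mm behind the grasp point. The pads swing forward as they close: fully open they stand 13 mm farther back than shut.
Start: joints at [-78.226, 21.807, 74.336, -0, 83.858, -12.336], TCP at [0.225, -0.502, 0.224] pointing down, gripper open.
Joint ranges: [-178.18, 178.18], [-50.72, 133.34], [12.68, 142.11], [-81.47, 261.47], [9.98, 163.14], [-165.26, 165.26]. Speed limits (degrees/s): [136.94, 136.94, 180, 180, 180, 180].

INTERFACE

Orientations are given as a 3x3 rotation matrix whose columns are the frame's x, y, z axes.
In Python, from rig import env gives the robot as it stands. The module is installed in compiled form; this text tells all that it offers.
- The arm moves only by the tool jog_arm, never from a script. Its arguments are lists of equal length, an entry for each row: "hand": the finger opening in m, from 0 to 0.0854; "travel": the shift along the world's x, y, z in m, a list of three; "yaw": the turn about the world's z in rad. A call has exactly 5 rows; each row shifts and turns the commanded pose from where the row before left it; what a row does not reach is not made up. A row lasts 1/8 s, in which the tool goes at most 62.5 mm and 10.7 degrees, less where a joint would pass 70% of its speed; a pose out of reach is approached as far as the arm can. A call is refused whole if a number of a shift passes 0.0625 or a number of a turn 0.188, either way. A call with a gripper value outside its range is refused whole. The fingers move at their own pace and stop on an object; "grip_force" is the grip in N (left out, the last holds). Time passes only in rows, so rows that do not move let the fingers close, or fill a call up. It gives the time, the measured TCP pose, the force, the opening and the grip force at its end, in the units of the state.
- env.observe(): the state, without advancing time (a new reading comes with each control period).
- env.get_image(name): name is "scene" or "top" or "wrist"; returns the picture (480x640x3 uint8, red, green, blue); there is no depth.
- env.calibration(name): a dict with "fx", "fy", "cx", "cy" (pixels), "position" and "rotation" of the camera in the world; the wrist camera has in their place "hand_eye" (4x4, takes a point from camera to tool coordinates, whose origin is the TCP and whose axes are the flange's). Camera axes: x right, y down, z forward; pixel columns grow to the right and rows downward; lengths in m; the calibration is good to about 2 mm. The wrist camera is an equidistant fisheye: a pixel r from the principal point sees the ray r / f radians off the axis. A picture is of the moment at which its call begins: read the wrist's pose just before it. calibration takes no time and is no camera call.
- env.close_job(): hands the job in; it is judged then, once.
The state is a dict: "time_s": time; "q": joint angles; "qvel": joint speeds; "joint_efforts": joint torques, N m; "position": TCP position; "tool_rot": TCP orientation; "ft_force": force on the tool from outside, world axes, zero at the start; "wrist_torque": the same for the moment, N m; "grip_width": finger opening in m; "gripper_force": force on a finger pad.
Only numpy, scipy, OpenCV 4.12 (cv2) and the standard library are available. Lean on these libraries where they do the work, as an engineer would, in place of code of your own. Each camera call takes 0.05 s, during which the arm holds its last target. There are 200 camera calls.

TASK

Get the blue cart ready for its run: with your fingertips, push it gently up the sloping track from the end stop until its uphill end is level with the red tape line, and hold it there so that it cannot roll back. Finish while still holding it there. Do not grip or lift the cart, and leave the cup, the basket, the bar mass and the marker where they are.

Things in the scene. Friction and masses are not known exactly. Their poses are not given: they have to be found in the camera images.
- track: Straight aluminium dynamics track, fixed, 1200 mm long and 104 mm wide, sloping 0.085 rad (5 degrees), with a yellow scale along one edge and a grey motion sensor (about 90 mm tall) on its top end. Origin: on the middle of its length and width, at the level of the two shallow wheel grooves' floor (3 mm below the land between them). Its x axis runs uphill along the track (towards the robot's left, more or less), y across it, z square to its surface
- cart: Blue dynamics cart with grey end plates and an open black tray on top, on four small free-running wheels that sit in the track's grooves; loose, 166 mm long, 84 mm wide, 67 mm tall, about 0.5 kg (it varies). It starts at rest against the end stop and rolls back down whenever nothing holds it. Origin: under its middle, at the level of the groove floor; its x axis points uphill along the track, z square to the track
- cart_nose (a point): Middle of the cart's uphill end face, 40 mm above the groove floor (the face is flat, 84 mm wide, and runs from 10 to 66 mm above the groove floor). Axes as the cart's
- cart_tail (a point): Middle of the cart's downhill end face, 40 mm above the groove floor, 166 mm from cart_nose: the flat face to push on (84 mm wide, from 10 to 66 mm above the groove floor). Axes as the cart's
- end_stop: Low black bar clipped across the track, fixed, against which the cart's tail rests at the start. Origin: on the groove-floor level, mid-width, at the bar's uphill face; the bar reaches 14 mm downhill from there (its clips at the track's sides 22 mm) and its top is only 24 mm above the groove floor, so fingertips can come to the cart's tail above it. Axes as the track's
- start_line_mid (a point): Red tape stuck across the track, 6 mm wide along it: the start line. The point is the middle of the tape, on the track's land 3 mm above the groove floor. Axes as the track's: x uphill, so the cart is on the line when cart_nose has x near 0 here
- cup: White paper cup, 72 mm across, 85 mm tall, beyond the track; to be left alone. Origin: centre of its underside
- basket: White slotted plastic basket with pens, about 130 x 270 x 63 mm, long side along its y, beyond the track; to be left alone. Origin: centre of its underside
- bar_mass: Dark steel bar mass, 115 x 36 x 16 mm, long along its x, on the bench between robot and track; to be left alone. Origin: centre of its underside
- marker: White marker pen with blue cap, 130 mm long along its x, 18 mm thick, on the bench between robot and track; to be left alone. Origin: centre of its underside
Things that resemble listed ones, but are neither listed nor needed, are in the scene too. What is shaped like the cart but turquoise is not meant.

How it is judged:
By the outcome, as a careful person would: the job done as asked, in the order asked, and still so for the second after the job is handed in, while the arm keeps its last pose, push and grip.
It also fails if it takes over 54 s, if anything falls off the work surface, if the arm or the gripper's body presses on something with over 40 N, if the wrist force passes 120 N, or if a joint passes its speed limit or range.

## Working session

There is one attempt and no reset: what is moved stays moved. The work goes in short steps, Python scripts to look and compute and a tool call to move; the robot and the scene stay as the last step left them, time stands still between calls to the robot, and variables do not carry over. Pictures are saved under pics/ and viewed, at most 10 in all, crops included, and the job is handed in when it is done.

Besides the shell and the picture viewer there is one more tool, called after "Request:" by a JSON object that holds its "op" and its "data". jog_arm: Moves the arm, as the interface text tells. Its arguments: {"type":"object","properties":{"hand":{"type":"array"},"travel":{"type":"array"},"yaw":{"type":"array"},"grip_force":{"type":"number"}},"required":["hand","travel","yaw"]}

```bash
mkdir -p pics; python3 - <<'E'
from rig import env
import cv2
for n in("scene","top"):
    cv2.imwrite(f"pics/{n}0.png",env.get_image(n)[:,:,::-1]); print(n,env.calibration(n))
print(env.calibration("wrist"),env.finger_overhang,env.observe())
E
```

```text
scene {'fx': 523.7384610841947, 'fy': 523.7384610841947, 'cx': 321.67389631428046, 'cy': 240.3293390457702, 'position': array([ 1.38454626, -0.18607839,  0.7790313 ]), 'rotation': array([[ 0.13933563,  0.62861994, -0.76512911],
       [ 0.99021329, -0.09465365,  0.10255892],
       [-0.00795168, -0.77193112, -0.63565644]])}
top {'fx': 510.3194354819836, 'fy': 510.3194354819836, 'cx': 321.94154016310813, 'cy': 239.8087264743528, 'position': array([ 0.4136726 , -0.11121353,  1.30033003]), 'rotation': array([[-0.00293135, -0.99532611,  0.09652639],
       [-0.99994372,  0.00390177,  0.00986622],
       [-0.01019673, -0.09649203, -0.99528152]])}
{'fx': 371.64829954431775, 'fy': 371.64829954431775, 'cx': 325.8463778462182, 'cy': 233.3975600795494, 'hand_eye': array([[-7.32947587e-04, -9.49666905e-01, -3.13260646e-01,
         8.09615248e-02],
       [ 9.99999670e-01, -8.05567826e-04,  1.02386812e-04,
        -1.70694594e-04],
       [-3.49586065e-04, -3.13260468e-01,  9.49667182e-01,
        -1.49994178e-01],
       [ 0.00000000e+00,  0.00000000e+00,  0.00000000e+00,
         1.00000000e+00]])} 0.017 {'time_s': 0.1, 'q': array([-7.82264259e+01,  2.18365414e+01,  7.43791815e+01,  3.13928855e-03,
        8.38574420e+01, -1.23370944e+01]), 'qvel': array([-0.093922  , -0.1837729 , -0.21211087,  0.06825092,  0.08555972,
        0.00922264]), 'joint_efforts': array([ 3.28511233e-03, -4.49222803e+01, -2.31657636e+01, -2.12393920e-04,
        3.68703768e-03,  9.00329411e-06]), 'position': array([ 0.22461958, -0.50175075,  0.22338627]), 'tool_rot': array([[ 9.12760573e-01,  4.08494912e-01, -2.07228215e-04],
       [ 4.08494835e-01, -9.12759760e-01,  1.26121873e-03],
       [ 3.26051859e-04, -1.23584239e-03, -9.99999183e-01]]), 'ft_force': array([ 0.87099213, -0.01204991,  0.18215913]), 'wrist_torque': array([0.01044124, 0.02229643, 0.01794167]), 'gripper_force': 0.0, 'grip_width': 0.08543748654790652}
```

View pics/scene0.png

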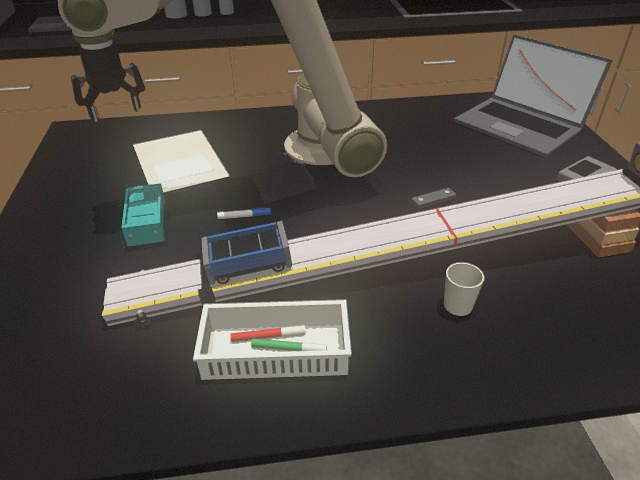

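View pics/top0.png

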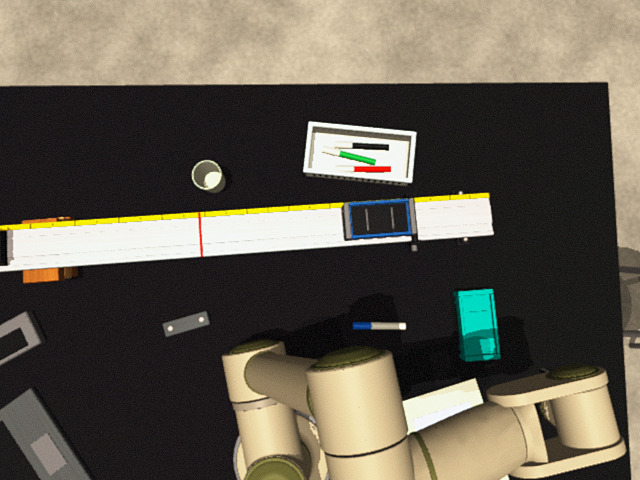

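The blue cart sits on the track at top (378,218) and scene (247,250). The turquoise look-alike is off the track at top (478,325) and scene (144,213). The one on the track against the end stop is meant, since it is blue with grey end plates. The tape is at top (201,235) and scene (447,225). I'll measure these and make a crop to confirm.

```bash
cat > h.py <<'E'
import numpy as np, cv2
from rig import env
def ray(n,uv):
    c=env.calibration(n); d=c["rotation"]@np.array([(uv[0]-c["cx"])/c["fx"],(uv[1]-c["cy"])/c["fy"],1])
    return np.array(c["position"]),d/np.linalg.norm(d)
def tri(a,b):
    (p,d),(q,e)=ray("scene",a),ray("top",b)
    s=np.linalg.lstsq(np.c_[d,-e],q-p,rcond=None)[0]; x,y=p+s[0]*d,q+s[1]*e
    return (x+y)/2,np.linalg.norm(x-y)
def onplane(n,uv,p0,nrm):
    p,d=ray(n,uv); return p+d*((p0-p)@nrm)/(d@nrm)
def mask(im,lo,hi,roi):
    h=cv2.cvtColor(im,cv2.COLOR_RGB2HSV); m=cv2.inRange(h,np.array(lo),np.array(hi))
    z=np.zeros_like(m);x0,y0,x1,y1=roi;z[y0:y1,x0:x1]=m[y0:y1,x0:x1];return z
def biggest(m):
    n,l,s,c=cv2.connectedComponentsWithStats(m);i=1+np.argmax(s[1:,4]);return np.argwhere(l==i)[:,::-1].astype(float)
E
python3 - <<'E'
from h import *
S=cv2.imread("pics/scene0.png")[:,:,::-1];T=cv2.imread("pics/top0.png")[:,:,::-1]
def red(im,roi):
    m=mask(im,(0,110,60),(8,255,255),roi)|mask(im,(170,110,60),(180,255,255),roi)
    p=biggest(m); p=p[np.argsort(p[:,1])]; return p[:6].mean(0),p.mean(0),p[-6:].mean(0)
rs=red(S,(420,195,480,255));rt=red(T,(185,200,215,270)); print(rs,rt)
# far edge (x large) is image-bottom in scene, image-top in top
A=tri(rs[2],rt[0]);B=tri(rs[0],rt[2]);M=tri(rs[1],rt[1]);print("tape far,near,mid",A,B,M)
L=[]
for n,im,roi in(("scene",S,(100,170,640,330)),("top",T,(10,180,495,240))):
    p=np.argwhere(mask(im,(22,120,90),(34,255,255),roi))[:,::-1].astype(np.float32)
    vx,vy,x,y=cv2.fitLine(p,cv2.DIST_HUBER,0,.01,.01).ravel()
    a=ray(n,(x,y))[1];b=ray(n,(x+100*vx,y+100*vy))[1];L.append(np.cross(a,b));print(n,len(p),x,y,vy/vx)
u=np.cross(*L);u/=np.linalg.norm(u);u*=np.sign(u[1]);print("uphill",u,"slope",np.arcsin(u[2]))
for n,im,roi in(("scene",S,(190,215,300,290)),("top",T,(335,190,420,250))):
    p=biggest(mask(im,(105,100,40),(125,255,255),roi)); r=cv2.minAreaRect(p.astype(np.float32));print(n,r,cv2.boxPoints(r))
c=np.hstack([cv2.resize(S[200:300,170:300],None,fx=3,fy=3),cv2.resize(T[180:260,330:430],None,fx=4,fy=3.75)[:300]])
cv2.imwrite("pics/crop.png",c[:,:,::-1]);print(c.shape)
E
```

```text
(array([436.33333333, 208.66666667]), array([447.01098901, 225.35164835]), array([455.        , 243.16666667])) (array([198.83333333, 215.5       ]), array([200.27472527, 236.7032967 ]), array([201.33333333, 256.33333333]))
tape far,near,mid (array([0.59258346, 0.199461  , 0.07904905]), np.float64(0.001190166832087096)) (array([0.49250871, 0.18779782, 0.09688293]), np.float64(0.0027580348746880745)) (array([0.54082885, 0.19573872, 0.086166  ]), np.float64(0.006354016929000693))
scene 1895 370.35626 254.33292 -0.21965374
top 2271 226.09851 212.2712 -0.068074286
uphill [-0.07782345  0.99334816  0.08487011] slope 0.08497232724404315
scene ((243.193115234375, 242.0884552001953), (27.530881881713867, 73.75556945800781), 77.73522186279297) [[204.23282 236.47113]
 [276.30502 220.80325]
 [282.1534  247.70578]
 [210.0812  263.37366]]
top ((379.8045654296875, 218.2639617919922), (36.40724182128906, 60.41749572753906), 85.91438293457031) [[348.3756  202.25888]
 [408.6396  197.95432]
 [411.23352 234.26904]
 [350.96954 238.57361]]
(300, 790, 3)
```

View pics/crop.png

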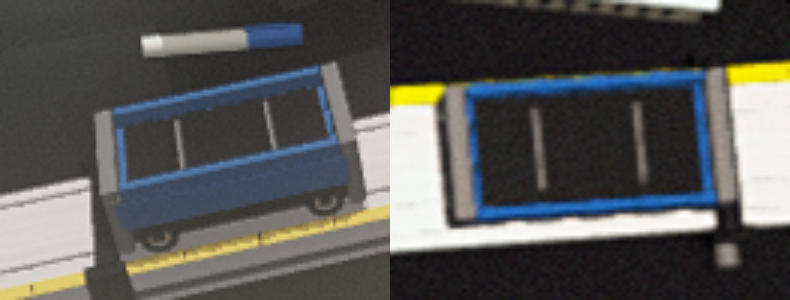

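The crop confirms the blue cart: grey end plates, open black tray, tail against the black stop. Its tail plate's top edge is near (415.5,216) in top and its nose plate's near (344.5,221).

```bash
python3 - <<'E'
from h import *
u=np.array([-.0778,.99335,.0849]);u/=np.linalg.norm(u)
v=np.cross([0,0,1],u);v/=np.linalg.norm(v);n=np.cross(u,v)
tape=np.array([.542,.194,.087]);tape=onplane("top",(200.3,234.5),tape,n);print("tape",tape)
g=tape-.003*n
tail=onplane("top",(415.5,216),g+.066*n,n);nose=onplane("top",(344.5,221),g+.066*n,n)
print("tail",tail,"nose",nose,np.linalg.norm(tail-nose),"nose to tape along u",(tape-nose)@u, "lateral tail/tape",(tail-tape)@v,"yaw",np.degrees(np.arctan2(-u[0],u[1])))
t2=tape-.085*n; 
for nm,d,w in(("goal tail face centre z40",-.166,.037),):print(nm,tape+d*u+w*n)
tc=tail-.026*n;print("tail z40",tc,"n",n,"u",u)
E
```

```text
tape [0.54529159 0.19241976 0.08684386]
tail [ 0.58499623 -0.32008346  0.10627223] nose [ 0.57190806 -0.15221034  0.12061968] 0.16899271025663973 nose to tape along u 0.34154063189212314 lateral tail/tape 0.0004337152505361694 yaw 4.478311258519654
goal tail face centre z40 [0.55845164 0.02439237 0.10961691]
tail z40 [ 0.58482387 -0.31788281  0.0803661 ] n [ 0.00662912 -0.08464058  0.9963895 ] u [-0.0777998   0.99334748  0.08489978]
```

Request:
{"op": "jog_arm", "data": {"hand": [0,0,0,0,0], "travel": [[0.05,0.02,0],[0.05,0.02,0],[0.05,0.02,0],[0.05,0.02,0],[0.05,0.02,0]], "yaw": [0.175,0.175,0.175,0.175,0.175], "grip_force": 20}}

```text
time_s: 0.72
position: [0.4761, -0.401, 0.2236]
tool_rot: [[0.266, 0.964, -0.0], [0.964, -0.266, 0.001], [0.0, -0.001, -1.0]]
ft_force: [0.0, -0.4, 0.5]
grip_width: -0.0003
gripper_force: 0.0
```

Request:
{"op": "jog_arm", "data": {"hand": [0,0,0,0,0], "travel": [[0.05,0.02,0],[0.05,0.015,0],[0.01,0,-0.02],[0,0,-0.02],[0,0,0]], "yaw": [0.175,0.178,0,0,0]}}

```text
time_s: 1.35
position: [0.5835, -0.3669, 0.1814]
tool_rot: [[-0.076, 0.997, -0.004], [0.997, 0.076, 0.003], [0.004, -0.004, -1.0]]
ft_force: [-0.3, -0.2, 0.5]
grip_width: 0.0001
gripper_force: 0.0
```

Request:
{"op": "jog_arm", "data": {"hand": [0,0,0,0,0], "travel": [[0,0,-0.025],[0,0,-0.025],[0,0,-0.02],[0,0,-0.01],[0,0,0]], "yaw": [0,0,0,0,0]}}

```text
time_s: 1.98
position: [0.5844, -0.3673, 0.1041]
tool_rot: [[-0.077, 0.997, -0.0], [0.997, 0.077, 0.0], [0.0, -0.0, -1.0]]
ft_force: [-0.8, 0.2, 0.3]
grip_width: 0.0
gripper_force: 0.0
```

```bash
python3 - <<'E'
from h import *
print(env.observe()["position"])
S=env.get_image("scene");W=env.get_image("wrist")
cv2.imwrite("pics/c1.png",np.hstack([cv2.resize(S[170:320,90:290],(400,300)),cv2.resize(W,(400,300))])[:,:,::-1])
E
```

```text
[ 0.58435954 -0.36732945  0.10408448]
```

View pics/c1.png

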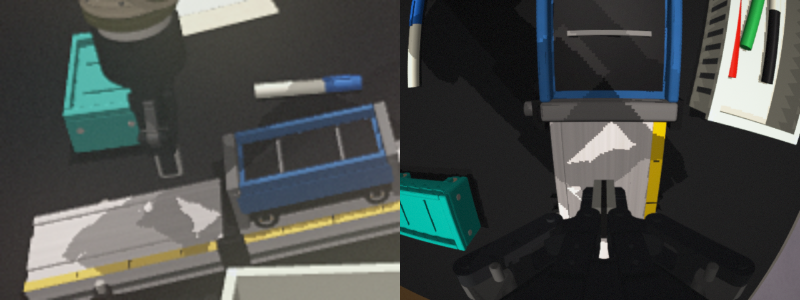

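The fingertips are down mid-track behind the tail, at about (600,190) in the right half, and clear of the stop. Next I approach slowly.

Request:
{"op": "jog_arm", "data": {"hand": [0,0,0,0,0], "travel": [[0,0.01,-0.004],[0,0.01,0],[0,0.005,0],[0,0.004,0],[0,0.004,0]], "yaw": [0,0,0,0,0]}}

```text
time_s: 2.7
position: [0.5847, -0.3338, 0.1]
tool_rot: [[-0.078, 0.997, 0.0], [0.997, 0.078, -0.0], [-0.0, 0.0, -1.0]]
ft_force: [-0.4, -0.1, 0.4]
grip_width: -0.0001
gripper_force: 0.0
```

Request:
{"op": "jog_arm", "data": {"hand": [0,0,0,0,0], "travel": [[0,0.004,0],[0,0.004,0],[-0.0003,0.004,0.0003],[-0.0003,0.004,0.0003],[-0.0003,0.004,0.0003]], "yaw": [0,0,0,0,0]}}

```text
time_s: 3.32
position: [0.5837, -0.3138, 0.1009]
tool_rot: [[-0.078, 0.997, 0.0], [0.997, 0.078, -0.0], [-0.0, 0.0, -1.0]]
ft_force: [-0.0, -1.0, 0.7]
grip_width: -0.0001
gripper_force: 0.4
```

Request:
{"op": "jog_arm", "data": {"hand": [0,0,0,0,0], "travel": [[-0.0005,0.006,0.0005],[-0.0006,0.008,0.0007],[-0.0006,0.008,0.0007],[-0.0007,0.008,0.0007],[-0.0007,0.008,0.0007]], "yaw": [0,0,0,0,0]}}

```text
time_s: 3.95
position: [0.5807, -0.2754, 0.1042]
tool_rot: [[-0.078, 0.997, 0.0], [0.997, 0.078, -0.0], [-0.0, 0.0, -1.0]]
ft_force: [1.2, -0.7, 0.4]
grip_width: 0.0001
gripper_force: 0.4
```

Request:
{"op": "jog_arm", "data": {"hand": [0,0,0,0,0], "travel": [[-0.0006,0.008,0.0007],[-0.0006,0.008,0.0007],[-0.0006,0.008,0.0007],[-0.0006,0.008,0.0007],[-0.0006,0.008,0.0007]], "yaw": [0,0,0,0,0]}}

```text
time_s: 4.58
position: [0.5776, -0.2355, 0.1076]
tool_rot: [[-0.078, 0.997, -0.0], [0.997, 0.078, 0.0], [0.0, -0.0, -1.0]]
ft_force: [-0.2, -1.2, -0.4]
grip_width: -0.0001
gripper_force: 0.4
```

```bash
python3 - <<'E'
from h import *
print(env.observe()["position"])
T=env.get_image("top");W=env.get_image("wrist")
cv2.imwrite("pics/c2.png",np.hstack([cv2.resize(T[160:280,280:440],(400,300)),cv2.resize(W,(400,300))])[:,:,::-1])
E
```

```text
[ 0.57757219 -0.2354591   0.10760552]
```

View pics/c2.png

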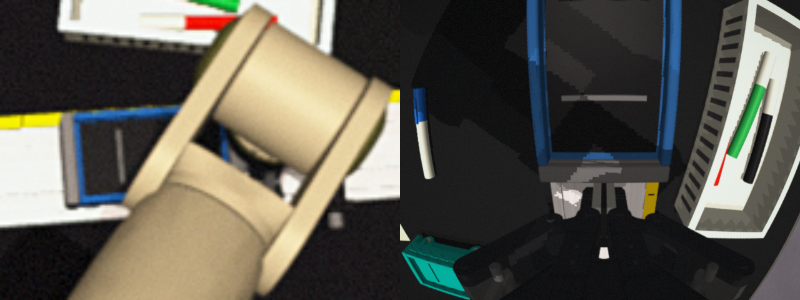

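The cart is moving with the fingers: its nose plate is now at top px about (305,223), and the tips are against the tail. I'll keep pushing.

Request:
{"op": "jog_arm", "data": {"hand": [0,0,0,0,0], "travel": [[-0.0006,0.008,0.0007],[-0.0006,0.008,0.0007],[-0.0006,0.008,0.0007],[-0.0007,0.008,0.0007],[-0.0007,0.008,0.0007]], "yaw": [0,0,0,0,0]}}

```text
time_s: 5.3
position: [0.5744, -0.1954, 0.1111]
tool_rot: [[-0.078, 0.997, 0.0], [0.997, 0.078, 0.0], [0.0, 0.0, -1.0]]
ft_force: [0.1, -0.5, -0.9]
grip_width: -0.0004
gripper_force: 0.4
```

Request:
{"op": "jog_arm", "data": {"hand": [0,0,0,0,0], "travel": [[-0.0006,0.008,0.0007],[-0.0006,0.008,0.0007],[-0.0006,0.008,0.0007],[-0.0006,0.008,0.0007],[-0.0006,0.008,0.0007]], "yaw": [0,0,0,0,0]}}

```text
time_s: 5.92
position: [0.5714, -0.1555, 0.1147]
tool_rot: [[-0.078, 0.997, -0.0], [0.997, 0.078, -0.0], [-0.0, -0.0, -1.0]]
ft_force: [0.2, -1.2, -0.7]
grip_width: -0.0
gripper_force: 0.4
```

Request:
{"op": "jog_arm", "data": {"hand": [0,0,0,0,0], "travel": [[-0.0006,0.008,0.0007],[-0.0006,0.008,0.0007],[-0.0006,0.008,0.0007],[-0.0007,0.008,0.0007],[-0.0007,0.008,0.0007]], "yaw": [0,0,0,0,0]}}

```text
time_s: 6.55
position: [0.5682, -0.1155, 0.1182]
tool_rot: [[-0.078, 0.997, 0.0], [0.997, 0.078, -0.0], [-0.0, 0.0, -1.0]]
ft_force: [0.3, -0.3, 0.1]
grip_width: 0.0001
gripper_force: 0.4
```

Request:
{"op": "jog_arm", "data": {"hand": [0,0,0,0,0], "travel": [[-0.0006,0.008,0.0007],[-0.0006,0.008,0.0007],[-0.0006,0.008,0.0007],[-0.0006,0.008,0.0007],[-0.0006,0.008,0.0007]], "yaw": [0,0,0,0,0]}}

```text
time_s: 7.18
position: [0.5652, -0.0755, 0.1216]
tool_rot: [[-0.078, 0.997, -0.0], [0.997, 0.078, 0.0], [0.0, -0.0, -1.0]]
ft_force: [-0.4, -0.9, -0.8]
grip_width: -0.0
gripper_force: 0.4
```

Request:
{"op": "jog_arm", "data": {"hand": [0,0,0,0,0], "travel": [[-0.0006,0.008,0.0007],[-0.0006,0.007,0.0006],[-0.0004,0.005,0.0004],[-0.0003,0.003,0.0003],[0,0,0]], "yaw": [0,0,0,0,0]}}

```text
time_s: 7.8
position: [0.5634, -0.0528, 0.1237]
tool_rot: [[-0.078, 0.997, 0.0], [0.997, 0.078, 0.0], [0.0, 0.0, -1.0]]
ft_force: [-1.3, -0.7, -0.2]
grip_width: 0.0
gripper_force: 0.2
```

```bash
python3 - <<'E'
from h import *
o=env.observe();print(o["position"],o["ft_force"])
T=env.get_image("top");S=env.get_image("scene")
cv2.imwrite("pics/t3.png",T[:,:,::-1]);cv2.imwrite("pics/s3.png",S[:,:,::-1])
cv2.imwrite("pics/c3.png",np.hstack([cv2.resize(T[190:270,180:280],(400,320),interpolation=0),cv2.resize(S[170:270,360:485],(400,320),interpolation=0)])[:,:,::-1])
E
```

```text
[ 0.56338443 -0.05284334  0.12367469] [-1.29281129 -0.71929471 -0.21332296]
```

View pics/c3.png

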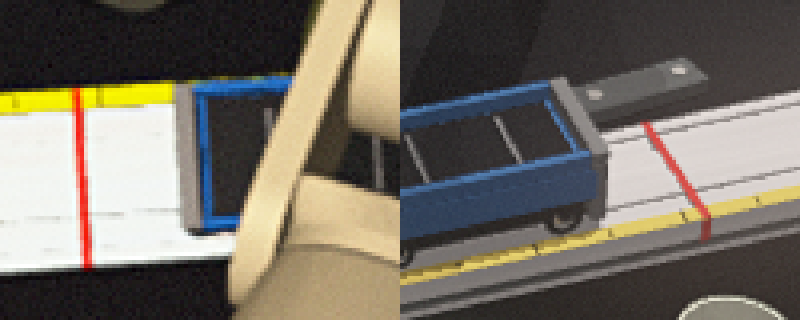

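The nose plate edge is at about (224.5,229) in top, with the tape at about (200.4,234): a gap of around 60 mm. I'll measure both to sub-pixel.

```bash
cat > m.py <<'E'
from h import *
def gap(T,vis=(214,243),x0=185,x1=240):
    u=np.array([-.0778,.99335,.0849]);u/=np.linalg.norm(u);v=np.cross([0,0,1],u);v/=np.linalg.norm(v);n=np.cross(u,v)
    tp=np.array([.545,.192,.087]);F=T.astype(float);R=[];N=[]
    for y in range(*vis):
        r=F[y];s=np.clip(r[:,0]-r[:,1:].mean(1)-40,0,None);s[:185]=0;s[215:]=0
        if s.sum()>60:R.append((s@np.arange(640)/s.sum(),y))
        g=cv2.GaussianBlur(r.mean(1)[None],(1,1),0)[0]
        a=[x for x in range(x0,x1) if g[x]>185>=g[x+1] and r[x+1,0]-r[x+1,1]<30 and r[x+2,0]<180 and r[x+2].mean()<185]
        if a:x=a[0];N.append((x+(g[x]-185)/(g[x]-g[x+1]),y))
    f=lambda P:np.array([np.median(np.array(P)[:,0]-0.03*0*np.array(P)[:,1]),np.median(np.array(P)[:,1])])
    R=np.array(R);N=np.array(N)
    yt=np.polyfit(R[:,1],R[:,0],1);yn=np.polyfit(N[:,1],N[:,0],1)
    t=onplane("top",(np.polyval(yt,234),234),tp,n);e=onplane("top",(np.polyval(yn,229),229),tp+.063*n,n)
    print("tape px",np.polyval(yt,234),"nose px",np.polyval(yn,229),"slopes",yt[0],yn[0],len(R),len(N),"resid",np.std(N[:,0]-np.polyval(yn,N[:,1])),"gap mm",1000*(t-e)@u)
E
python3 - <<'E'
from m import *
T=cv2.imread("pics/t3.png")[:,:,::-1];gap(T,x0=207)
print(T[225,216:232].mean(1).round())
E
```

```text
tape px 200.03022453754676 nose px 223.973926388633 slopes 0.0968893390051583 0.058074259529655406 29 27 resid 0.20837739270827343 gap mm 64.05624629652223
[242. 243. 243. 243. 243. 243. 245. 225. 158. 147. 144. 150. 119.  72.
  96. 101.]
```

Request:
{"op": "jog_arm", "data": {"hand": [0,0,0,0,0], "travel": [[-0.0004,0.005,0.0004],[-0.0006,0.008,0.0007],[-0.0006,0.008,0.0007],[-0.0006,0.008,0.0007],[-0.0006,0.008,0.0007]], "yaw": [0,0,0,0,0]}}

```text
time_s: 8.52
position: [0.5605, -0.0153, 0.1269]
tool_rot: [[-0.078, 0.997, 0.0], [0.997, 0.078, 0.0], [-0.0, 0.0, -1.0]]
ft_force: [-0.3, -1.7, -0.6]
grip_width: -0.0
gripper_force: 0.4
```

Request:
{"op": "jog_arm", "data": {"hand": [0,0,0,0,0], "travel": [[-0.0006,0.008,0.0007],[-0.0004,0.005,0.0004],[-0.0003,0.003,0.0003],[-0.0001,0.001,0.0001],[0,0,0]], "yaw": [0,0,0,0,0]}}

```text
time_s: 9.15
position: [0.5592, 0.0009, 0.1283]
tool_rot: [[-0.078, 0.997, -0.0], [0.997, 0.078, 0.0], [0.0, -0.0, -1.0]]
ft_force: [1.2, 0.3, 0.6]
grip_width: 0.0003
gripper_force: 0.1
```

```bash
python3 - <<'E'
from m import *
o=env.observe();print(o["position"],o["ft_force"])
T=env.get_image("top");S=env.get_image("scene")
cv2.imwrite("pics/t4.png",T[:,:,::-1]);cv2.imwrite("pics/s4.png",S[:,:,::-1])
cv2.imwrite("pics/c4.png",np.hstack([cv2.resize(T[200:260,185:260],(400,320),interpolation=0),cv2.resize(S[170:270,360:485],(400,320),interpolation=0)])[:,:,::-1])
gap(T,x0=202)
E
```

```text
[0.55918269 0.0009259  0.12828676] [1.17046027 0.34430209 0.56065858]
tape px 199.82273580899593 nose px 226.84124674341308 slopes 0.2522983676392356 -0.30288271816740614 29 28 resid 0.10982410528368454 gap mm 71.00770153708821
```

View pics/c4.png

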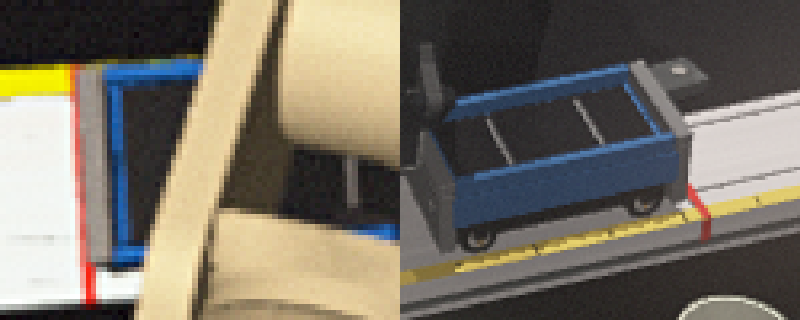

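The nose edge is at about (200.5,230), just at the tape's downhill side, about 1 cm short (my script latched onto the arm). I'll track the grey-to-blue edge between the two pictures instead.

```bash
cat > d.py <<'E'
from m import *
u=np.array([-.0778,.99335,.0849]);u/=np.linalg.norm(u);v=np.cross([0,0,1],u);v/=np.linalg.norm(v);n=np.cross(u,v);tp=np.array([.545,.192,.087])
def edge(f,lo,hi):
    F=cv2.imread(f)[:,:,::-1].astype(float);P=[]
    for y in range(216,240):
        b=F[y,:,2]-F[y,:,0]
        for x in range(lo,hi):
            if b[x]<40<=b[x+1]:P.append((x+(40-b[x])/(b[x+1]-b[x]),y));break
    P=np.array(P);return onplane("top",(np.median(P[:,0]),np.median(P[:,1])),tp+.063*n,n)@u
E
python3 - <<'E'
from d import *
d=1000*(edge("pics/t4.png",198,222)-edge("pics/t3.png",220,245));print("moved",d,"gap left",64.06-d)
E
```

```text
moved 54.59012513750791 gap left 9.469874862492091
```

Request:
{"op": "jog_arm", "data": {"hand": [0,0,0,0,0], "travel": [[-0.0002,0.003,0.0003],[-0.0002,0.003,0.0003],[-0.0002,0.002,0.0002],[-0.0001,0.0015,0.0001],[0,0,0]], "yaw": [0,0,0,0,0]}}

```text
time_s: 9.88
position: [0.5584, 0.0107, 0.1293]
tool_rot: [[-0.078, 0.997, 0.0], [0.997, 0.078, 0.0], [0.0, 0.0, -1.0]]
ft_force: [0.1, -0.4, -0.4]
grip_width: -0.0001
gripper_force: 0.1
```

Request:
{"op": "jog_arm", "data": {"hand": [0,0,0,0,0], "travel": [[0,0,0],[0,0,0],[0,0,0],[0,0,0],[0,0,0]], "yaw": [0,0,0,0,0]}}

```text
time_s: 10.5
position: [0.5585, 0.0105, 0.1292]
tool_rot: [[-0.078, 0.997, -0.0], [0.997, 0.078, 0.0], [0.0, -0.0, -1.0]]
ft_force: [-0.5, -0.9, 0.2]
grip_width: 0.0002
gripper_force: 0.2
```

```bash
python3 - <<'E'
from d import *
o=env.observe();print(o["time_s"],o["position"],o["ft_force"])
T=env.get_image("top");S=env.get_image("scene");cv2.imwrite("pics/t5.png",T[:,:,::-1])
d=1000*(edge("pics/t5.png",194,222)-edge("pics/t3.png",220,245));print("moved",d,"gap",64.06-d)
cv2.imwrite("pics/c5.png",np.hstack([cv2.resize(T[200:260,185:260],(400,320),interpolation=0),cv2.resize(S[195:255,405:480],(400,320))])[:,:,::-1])
E
```

```text
10.5 [0.55845501 0.01048616 0.12921662] [-0.48786507 -0.91161296  0.20812922]
moved 64.55861336718613 gap -0.4986133671861239
```

View pics/c5.png

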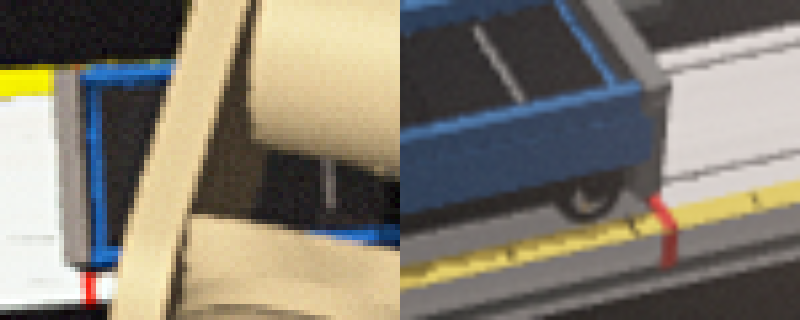

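In the scene half, the nose plate's lower corner at about (655,200) stands right on the tape. In the top half, the tape is hidden under the nose. The remaining gap measures about 0 (-0.5 mm), and the cart sat still through a 0.6 s hold.

```bash
python3 -c "
from rig import env
print(env.close_job())"
```

```text
the job is handed in; nothing more can be done
None
```

I pushed the blue cart up the track until its uphill end was level with the red tape line (within about 1 mm by my camera measurement), and handed the job in with the closed fingertips still holding it there.

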